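# Open the sprung lock of the medicine box and hold it open

### The arm

A 6-joint arm with a two-finger parallel gripper is mounted at the origin on a cart in front of the work surface, level with it; the furniture and walls round the work are solid. World frame = base frame: x ahead of the robot, y to its left, z up, the work surface at z = 0. Lengths are in m, angles in degrees, forces in N, time in s.
With the tool pointing down it reaches from about 0.325 to 0.775 m from the base axis. Payload 5.5 kg.
Tool frame: the origin (TCP) lies at the centre of the arm's flange, where the gripper is bolted on; the fingertips stand 182 mm ahead of it and the grasp point (between the pads) lies 163 mm ahead of it; z points along the fingers, y is the line along which they close (so a half turn about z gives the same grasp; the last joint's range is limited). The gripper opens to 88 mm and grips with 3 to 60 N. Pads are 20 mm wide; open, the fingers measure 115 mm over their backs; the gripper's body (75 mm by 178 mm) begins 61 mm behind the grasp point.
Start: joints at [-76.874, 5.22, 70.514, -0, 104.267, -3.249], TCP at [0.169, -0.576, 0.405] pointing down, gripper open.
Joint ranges: [-164.24, 164.24], [-49.07, 125.15], [9.68, 141.18], [-86.29, 266.29], [3.28, 154.24], [-151.56, 151.56]. Speed limits (degrees/s): [147.25, 147.25, 172.46, 180, 180, 180].

### API

Orientations are given as [roll, pitch, yaw] about the fixed x, y, z axes, in that order (R = Rz(yaw) Ry(pitch) Rx(roll)).
In Python, from station import r gives the robot as it stands. The module is installed in compiled form; this text tells all that it offers. Calls block until the motion is done:
- r.reach(position, orientation): joint-space move of the TCP to a pose.
- r.servo_line(position, rotation=None, speed=0.15): straight line of the TCP; rotation=None keeps the orientation; speed is the mean speed in m/s.
- r.move_joints(angles): joint-space move.
- r.let_go() and r.grab(squeeze=None): open the fingers fully, or close them until they stop; squeeze is the grip in N (None keeps the last).
- r.wait(seconds).
- r.inverse_kinematics(position, orientation): joint angles nearest the present ones, or None.
- r.sense(): the state.
- r.snapshot(name): name is "scene" or "top" or "wrist"; returns a dict with "frame" (480x640x3 uint8, red, green, blue), "fx", "fy", "cx", "cy" (pixels), "dist_coeffs" ([k1, k2, p1, p2, k3] as OpenCV has them; the pictures are not rectified), "R" (3x3) and "t" (3): a world point X has camera coordinates R X + t. Camera axes: x right, y down, z forward; pixel columns grow to the right and rows downward; lengths in m; the calibration is good to about 2 mm. A picture is of the moment at which its call begins. There is no depth.
A pose or a line that the arm cannot do raises r.IKError and nothing moves.
- r.hand_in(): hands the job in; it is judged then, once.
The state is a dict: "clock": time; "joints": joint angles; "joint_vel": joint speeds; "joint_torque": joint torques, N m; "tcp_pos": TCP position; "orientation": TCP orientation; "contact_force": force on the tool from outside, world axes, zero at the start; "torque": the same for the moment, N m; "opening": finger opening in m; "gripper_force": force on a finger pad.
Only numpy, scipy, OpenCV 4.12 (cv2) and the standard library are available. Lean on these libraries where they do the work, as an engineer would, in place of code of your own. Each camera call takes 0.05 s, during which the arm holds its last target. There are 200 camera calls.

### The job

Take the key out of its wooden rest, push it fully home into the lock on top of the grey medicine box, then turn it a quarter turn clockwise (seen from above) and keep it turned: the lock springs back, so finish while still holding the key turned, pushed in and upright. The pins are sticky: wiggle the key past them and do not force it, and leave the mug, salt shaker and garlic alone.

Things in the scene. Friction and masses are not known exactly. Their poses are not given: they have to be found in the camera images.
- medicine_box: Fixed grey steel box, 160 (x) x 200 (y) x 75 mm high; lock in the front (-x) half of its flat top, lid panel behind. Origin: centre of its underside, z up. A bolt with guides lies on the top, 57 mm to the +y side of the lock; it and its guides stand at most 9 mm above lock_mouth; it slides 22 mm to -x as the lock turns.
- lock_mouth (a point): Centre of the upright keyway's mouth, on the steel lock plate (44 x 36 mm), 75 mm above the worktop, 35 mm in front of the box centre. x along the keyway's long side, z up. Keyway 22 (x) x 9.4 (y) mm, mouth chamfered 2 mm, straight through a fixed neck 21 mm deep; below it the bit sits in the turning plug. All contact forces of key on lock: below 90 N.
- lock_key: Steel key with black bow, 83 mm long, standing bit down in its rest. Origin: tip of the bit; z up the key, x along the flat. Bit 18 (x) x 6 (y) mm, 15 tall, bevelled to a wedge tip; shank 5 mm; shoulder disc 20 mm wide, 38 to 42 mm up; bow 34 (x) x 10 (y) mm, 47 to 83 mm up. Fits either way round. Home, the shoulder lies on the lock plate, tip 38 mm below lock_mouth; only then it turns.
- key_grip (a point): Centre of the key's bow, 65 mm above the tip on the key's axis, axes as the key's; grip the 10 mm thickness (along y) here.
- key_rest: Fixed wooden block 58 (x) x 50 (y) x 55 mm high with a slot 21 x 9 mm, 45 mm deep, in its top, in which the key stands (key's x along the slot, the block's x); the key's tip is 17 mm above the worktop there and lifts straight out. Origin: centre of its underside.
- plug (a joint): Turn of the lock plug in rad: 0 at rest, grows clockwise seen from above to a stop at 1.45. The key has 0.15 to 0.25 rad of play in it: turned by 1.57 rad it brings the plug to about 1.33, by 1.65 to about 1.41. A return spring pulls back with 0.03 N m at 0 and 0.09 N m at the stop.
- mug_b: White mug, 82 x 112 x 94 mm, bystander. Origin: centre of its underside.
- salt_shaker: Salt shaker, 44 mm across, 90 mm high, bystander. Origin: centre of its underside.
- garlic: Garlic bulb, 53 x 54 x 53 mm, bystander. Origin: centre of its underside.
- lock_pins (a point): Midway between two sticky pins inside the keyway, 10 mm below lock_mouth, same axes: one stands in from the +y side 5 mm to +x, one from the -y side 5 mm to -x, 3 mm left free between them. Each yields sideways to about 10 N. A straight push needs some 10 to 20 N and may jam; pushed with 5 to 8 N and twisted to and fro by 0.1 to 0.15 rad, the key slips past.

How it is judged:
By the outcome, as a careful person would: the job done as asked, in the order asked, and still so for the second after the job is handed in, while the arm keeps its last pose, push and grip.
It also fails if it takes over 48 s, if anything falls off the work surface, if the arm or the gripper's body presses on something with over 40 N, if the wrist force passes 120 N, or if a joint passes its speed limit or range.

## Working session

There is one attempt and no reset: what is moved stays moved. The work goes in short steps, each a Python script; the robot and the scene stay as the last script left them, time stands still between calls to the robot, and variables do not carry over. Pictures are saved under pics/ and viewed, at most 10 in all, crops included, and the job is handed in when it is done.

```bash
mkdir -p pics; python3 - <<'E'
from station import r
import cv2
for n in("scene","top"):
    s=r.snapshot(n); cv2.imwrite(f"pics/{n}0.png",s["frame"][:,:,::-1]); print(n,s["fx"],s["cx"],s["dist_coeffs"],s["R"],s["t"])
st=r.sense(); print(st["clock"],st["orientation"],st["contact_force"],st["opening"])
E
```

```text
scene 616.6280762299455 320.8197922562116 [-0.01323047  0.          0.          0.          0.        ] [[-0.75225739 -0.65864293 -0.0172718 ]
 [-0.32971733  0.39901779 -0.85561164]
 [ 0.57043432 -0.63794537 -0.51733007]] [0.42738689 0.23528574 0.87982663]
top 477.0444753066022 322.07704319880185 [-0.08199177  0.          0.          0.          0.        ] [[ 2.22133434e-02 -9.99750109e-01  2.50742451e-03]
 [-9.95524855e-01 -2.23497500e-02 -9.18191209e-02]
 [ 9.18522164e-02 -4.56593758e-04 -9.95772545e-01]] [-0.00361547  0.57863975  0.90851606]
0.1 [-1.79903113e+02 -4.19566468e-03  1.63758016e+01] [-0.59876726 -0.0596299   0.29879285] 0.08780441936447304
```

View pics/scene0.png

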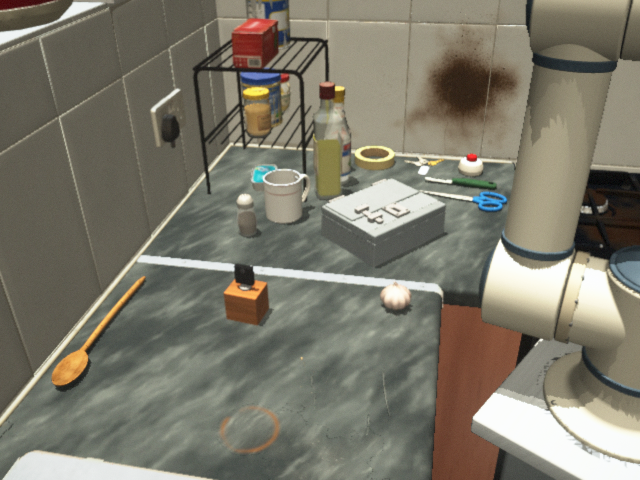

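View pics/top0.png

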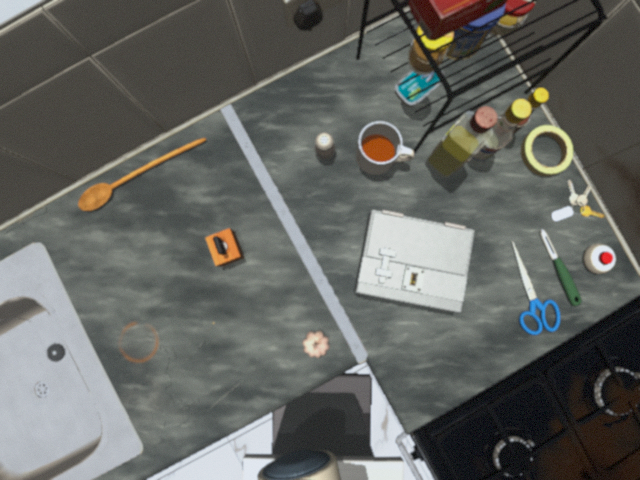

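The scene shows the key (black bow) in the orange rest. In the top view the rest is at about (224,247), the grey box at about (415,260) with its keyway near (413,279), and the garlic at (315,344), with mug and shaker further off. Next I compute coarse positions and take wrist views over each.

```bash
cat > h.py <<'E'
from station import r
import cv2, numpy as np
def ray(s,uv):
    K=np.array([[s["fx"],0,s["cx"]],[0,s["fy"],s["cy"]],[0,0,1.]])
    p=cv2.undistortPoints(np.array(uv,float).reshape(-1,1,2),K,np.array(s["dist_coeffs"])).reshape(-1,2)
    R=np.array(s["R"]);t=np.array(s["t"])
    return -R.T@t, np.c_[p,np.ones(len(p))]@R
def plane(s,uv,z):
    c,d=ray(s,uv); return c+d*((z-c[2])/d[:,2])[:,None]
def proj(s,X):
    K=np.array([[s["fx"],0,s["cx"]],[0,s["fy"],s["cy"]],[0,0,1.]])
    return cv2.projectPoints(np.array(X,float).reshape(-1,1,3),cv2.Rodrigues(np.array(s["R"]))[0],np.array(s["t"]),K,np.array(s["dist_coeffs"]))[0].reshape(-1,2)
E
python3 - <<'E'
from h import *
s=r.snapshot("top")
print(plane(s,[(222,243)],.1),plane(s,[(413,279)],.075))
b=plane(s,[(357,293),(460,312),(473,230),(373,210)],.075);print(b)
d=b[0]-b[1];print("boxyaw",np.degrees(np.arctan2(-d[0],d[1])))
k=plane(s,[(222,243)],.1)[0]; L=plane(s,[(413,279)],.075)[0]
for p in(k,L):
  for y in(-10,80,170,75):
    q=r.inverse_kinematics([p[0],p[1],.36],[180,0,y]);print(y,None if q is None else np.round(q,1))
f=cv2.cvtColor(s["frame"],cv2.COLOR_RGB2HSV)
m=cv2.inRange(f,(5,120,60),(20,255,255));m[:, :190]=0;m[:,260:]=0;m[:210]=0;m[285:]=0
c=np.argwhere(m)[:,::-1].astype(np.float32);rc=cv2.minAreaRect(c);print(rc)
e=plane(s,cv2.boxPoints(rc),.055);print(e)
w=r.snapshot("wrist");print(w["fx"],-np.array(w["R"]).T@w["t"],w["R"])
E
```

```text
[[0.56452577 0.19044522 0.1       ]] [[ 0.5076555  -0.16061011  0.075     ]]
[[ 0.47977159 -0.0571454   0.075     ]
 [ 0.44834313 -0.24879674  0.075     ]
 [ 0.60167956 -0.27383593  0.075     ]
 [ 0.63497485 -0.0847056   0.075     ]]
boxyaw -9.312911798001403
-10 [ 15.4   4.3  76.   -0.   99.7 115.4]
80 [15.4  4.3 76.  -0.  99.7 25.4]
170 [ 15.4   4.3  76.    0.   99.7 -64.6]
75 [15.4  4.3 76.  -0.  99.7 30.4]
-10 [-21.2  -5.5  85.7  -0.   99.8  78.8]
80 [-21.2  -5.5  85.7   0.   99.8 -11.2]
170 [ -21.2   -5.5   85.7    0.    99.8 -101.2]
75 [-21.2  -5.5  85.7   0.   99.8  -6.2]
((223.21530151367188, 246.9671173095703), (32.03841018676758, 28.279237747192383), 70.01689910888672)
[[0.57952261 0.23419421 0.055     ]
 [0.59920209 0.18384752 0.055     ]
 [0.54212893 0.16067116 0.055     ]
 [0.52257849 0.21069468 0.055     ]]
387.66593145061836 [ 0.23254561 -0.55699178  0.38288719] [[ 0.28336678 -0.9590103  -0.00158298]
 [-0.93025282 -0.27527002  0.24260276]
 [-0.2330943  -0.06727299 -0.97012442]]
```

```bash
python3 - <<'E'
from h import *
import pickle
r.reach([.5077,-.1606,.38],[180,0,170.7])
s=r.snapshot("wrist");pickle.dump(s,open("lock.pkl","wb"))
r.reach([.5635,.195,.40],[180,0,-158])
k=r.snapshot("wrist");pickle.dump(k,open("key.pkl","wb"))
cv2.imwrite("pics/w1.png",np.hstack([cv2.resize(x["frame"],(400,300)) for x in(s,k)])[:,:,::-1])
u=proj(s,[.5077,-.1606,.075])[0].astype(int);v=proj(k,[.5635,.195,.09])[0].astype(int);print(u,v,r.sense()["clock"])
cr=[];
for x,c in((s,u),(k,v)):
  c=np.clip(c,[80,80],[560,400]);print(c);cr.append(cv2.resize(x["frame"][c[1]-80:c[1]+80,c[0]-80:c[0]+80],(400,400),interpolation=cv2.INTER_CUBIC))
cv2.imwrite("pics/w2.png",np.hstack(cr)[:,:,::-1])
E
```

```text
[322 238] [323 237] 3.5833
[322 238]
[323 237]
```

View pics/w1.png

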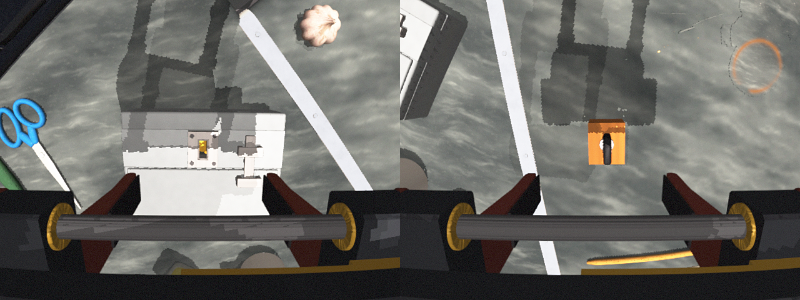

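View pics/w2.png

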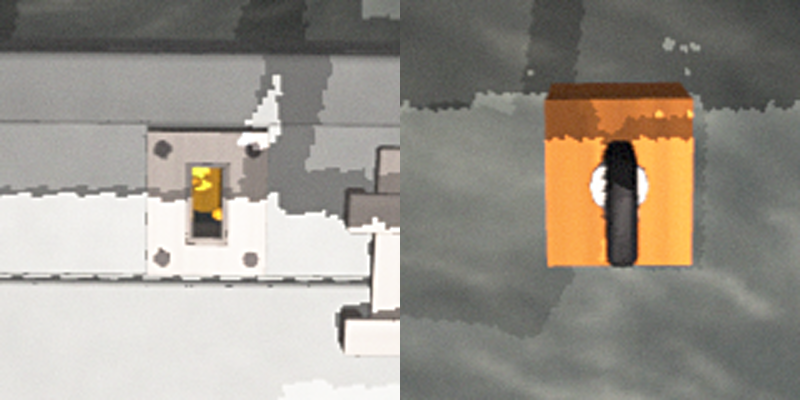

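The wrist crops show the keyway centred at crop (207,204), within its four plate screws, and the bow upright in the crop with its top face centred near (621,208). Block and box edges lie parallel to the image axes to within about 1°.

```bash
python3 - <<'E'
from h import *
import pickle
s=pickle.load(open("lock.pkl","rb"));k=pickle.load(open("key.pkl","rb"))
o=lambda x,y,c,x0=0:(c[0]-80+(x-x0+.5)/2.5-.5,c[1]-80+(y+.5)/2.5-.5)
yaw=lambda d:np.degrees(np.arctan2(d[1],d[0]))
c=(322,238)
print("slot",plane(s,[o(207.5,203.5,c)],.075))
q=plane(s,[o(x,y,c) for x,y in((163,149),(253,150),(162,258),(251,259))],.075);print("screws",q.mean(0),yaw(q[0]+q[1]-q[2]-q[3]),yaw(q[0]+q[2]-q[1]-q[3])+90)
e=plane(s,[o(0,275,c),o(370,281,c)],.075);print("lid seam",yaw(e[0]-e[1]))
c=(323,237)
print("bow",plane(k,[o(621.5,208,c,400)],.1))
# block top face corners by orange mask in wrist picture
b=plane(k,[o(547,100,c,400),o(692,100,c,400),o(692,265,c,400),o(547,265,c,400)],.055);print("block",b.mean(0),b[0]-b[3],b[0]-b[1],yaw(b[3]-b[0]),yaw(b[2]-b[1]))
f=cv2.cvtColor(k["frame"],cv2.COLOR_RGB2HSV)
m=cv2.inRange(f,(5,150,120),(22,255,255));m[:180]=0;m[275:]=0;m[:,:290]=0;m[:,370:]=0
for row in range(202,262,10):
  x=np.flatnonzero(m[row]); d=np.flatnonzero((f[row,310:355,2]<110)); print(row,x.min(),x.max(),d.min()+310 if len(d) else 0,d.max()+310 if len(d) else 0)
E
```

```text
slot [[ 0.50833956 -0.15884823  0.075     ]]
screws [ 0.50870763 -0.15898422  0.075     ] 170.03039731004927 -9.953953391499283
lid seam -100.25955475083863
bow [[0.56092485 0.20044305 0.1       ]]
block [0.56275952 0.20162349 0.055     ] [-0.05358882 -0.02087288  0.        ] [ 0.01818806 -0.04499084  0.        ] 21.28094779175574 23.300156820388533
202 301 357 0 0
212 302 359 0 0
222 301 359 324 337
232 302 359 325 337
242 302 358 325 337
252 302 358 326 337
```

```bash
python3 - <<'E'
from h import *
o=[180,0,-157.8]
r.servo_line([.5617,.201,.30],o,speed=.15)
r.servo_line([.5617,.201,.245],speed=.08)
s0=r.sense();print(s0["contact_force"],s0["tcp_pos"])
r.grab(45)
s=r.sense();print(s["contact_force"],s["torque"],s["opening"],s["gripper_force"],s["clock"])
r.servo_line([.5617,.201,.262],speed=.05)
s=r.sense();print(s["contact_force"],s["opening"])
r.servo_line([.5617,.201,.345],speed=.12)
s=r.sense();print(s["contact_force"],s["tcp_pos"],s["orientation"],s["opening"],s["clock"])
k=r.snapshot("wrist");cv2.imwrite("pics/w3.png",k["frame"][:,:,::-1]);print(proj(k,[[.5617,.201,.345-.163-.065],[.5617,.201,.345-.163]]))
E
```

```text
[0.69114504 0.32098456 0.68707844] [0.56184064 0.20103037 0.24542305]
[-0.10399153 -0.50310106  0.48723891] [ 0.04076774 -0.10470649  0.02819574] 0.009976467986912617 44.99993026256561 6.4083
[-0.15912469  0.79875379 -1.44754166] 0.009776458401189257
[ 0.39595896 -0.21535159 -0.32623659] [0.56162262 0.20097281 0.34391384] [ 1.79989185e+02 -9.15280687e-02 -1.57800103e+02] 0.01021091432739343 7.7417
[[321.35797885 270.73286616]
 [321.26435741 320.55029164]]
```

View pics/w3.png

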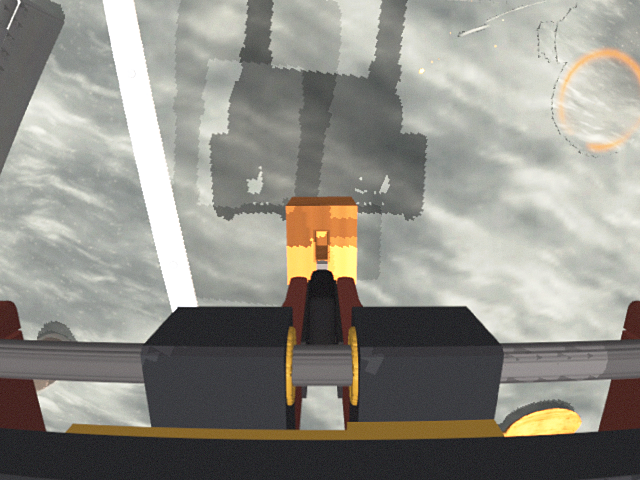

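The key is held centred between the pads (bow columns 308–337) and clear of the rest, whose slot end is at (321,231). Next I check the fore-aft offset against that slot end, move over the lock and enter the mouth.

```bash
python3 - <<'E'
from h import *
k=r.snapshot("wrist")
ax=np.array([np.cos(np.radians(22.2)),np.sin(np.radians(22.2)),0])
e=plane(k,[(321.5,231)],.055)[0]; print("slot centre",e+10.5*ax*.001, "tool-axis offset along key x mm",1e3*(np.array([.5617,.201,.055])-(e+.0105*ax))@ax, "mm")
O=[180,0,170]
r.reach([.5085,-.1589,.345],O); print(np.round(r.sense()["joints"],1))
r.servo_line([.5085,-.1589,.312],speed=.1)
s=r.sense();b=np.array(s["contact_force"]);print(s["clock"],s["tcp_pos"],b)
z=.312
while z>.296:
    z-=.002; r.servo_line([.5085,-.1589,z],speed=.03); s=r.sense(); f=np.array(s["contact_force"])-b
    print(round(z,4),np.round(f,1),np.round(s["tcp_pos"],4),round(s["clock"],2))
    if np.linalg.norm(f)>7: break
w=r.snapshot("wrist");cv2.imwrite("pics/w4.png",w["frame"][:,:,::-1])
E
```

```text
slot centre [0.56212703 0.20125475 0.055     ] tool-axis offset along key x mm -0.49163148508830445 mm
[ -20.9   -5.4   87.1    0.    98.2 -101. ]
9.6917 [ 0.508559   -0.15847405  0.31141812] [-0.15304831 -0.86110822 -0.52645284]
0.31 [ 0.8  0.2 -0. ] [ 0.5086 -0.1589  0.3106] 9.94
0.308 [0.  1.  0.1] [ 0.5085 -0.1589  0.308 ] 10.19
0.306 [ 1.3  0.6 -0.3] [ 0.5085 -0.1589  0.3057] 10.44
0.304 [ 0.   1.5 -0.2] [ 0.5085 -0.1589  0.3038] 10.69
0.302 [ 0.7  0.2 -0.1] [ 0.5085 -0.1589  0.3018] 10.94
0.3 [ 0.2  0.5 -0.5] [ 0.5085 -0.1589  0.2998] 11.19
0.298 [-0.3  2.1 -0.8] [ 0.5085 -0.1589  0.2978] 11.44
0.296 [0.2 0.3 0.3] [ 0.5085 -0.1589  0.2958] 11.69
```

View pics/w4.png

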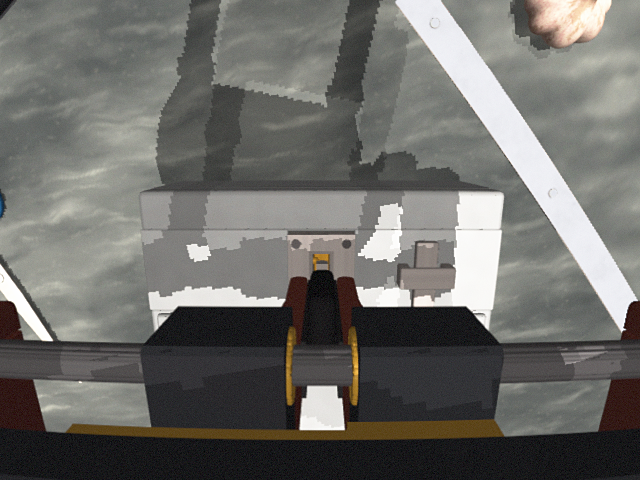

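The key has entered the keyway about 7 mm, at (320,260) in the picture, with no contact force. Now I wiggle it past the pins under a force limit.

```bash
python3 - <<'E'
from h import *
P=[.5085,-.1589]; s=r.sense(); b=np.array(s["contact_force"]); b=np.array([0,-.4,-.5]); z=.2958; sg=1; n=0
fz=0; log=[]
while z>.2655 and n<70:
    n+=1
    z-= .0018 if fz<2.5 else .001 if fz<5 else .0004 if fz<7.5 else -.0005 if fz>10 else 0
    sg=-sg
    wig = 7*sg if .268<z<.2945 and fz>2 else 0
    r.servo_line([*P,z],[180,0,170+wig],speed=.03)
    s=r.sense(); f=np.array(s["contact_force"])-b; fz=f[2]
    log.append((round(z,4),round(s["tcp_pos"][2],4),wig,np.round(f,1).tolist(),round(s["torque"][2],2),round(s["clock"],1)))
    if np.linalg.norm(f)>25 or s["clock"]>30: break
for l in log: print(*l)
print(s["opening"],s["tcp_pos"])
E
```

```text
0.294 0.2938 0 [0.3, 0.6, -1.1] 0.01 12.0
0.2922 0.2921 0 [-0.2, 0.6, -0.3] -0.04 12.2
0.2904 0.2906 0 [1.2, -0.3, 0.8] -0.0 12.5
0.2886 0.2886 0 [2.0, -2.7, -0.1] -0.06 12.7
0.2868 0.2874 0 [3.1, -5.4, 1.6] -0.04 13.0
0.285 0.2867 0 [1.7, -3.6, 6.4] -0.0 13.2
0.2846 0.2847 -7 [1.5, -3.1, 2.8] -0.06 13.5
0.2836 0.2829 7 [1.3, -2.4, -0.7] -0.11 13.9
0.2818 0.2808 0 [-0.4, -0.7, -0.6] 0.01 14.2
0.28 0.2795 0 [0.1, -0.3, -2.5] -0.01 14.4
0.2782 0.2779 0 [-0.5, 1.3, -0.1] 0.01 14.7
0.2764 0.2763 0 [-0.1, 0.3, -0.0] -0.02 14.9
0.2746 0.2745 0 [-0.1, -0.2, 0.0] 0.04 15.2
0.2728 0.2727 0 [-0.6, 0.4, -0.3] 0.0 15.4
0.271 0.2708 0 [-0.3, 0.1, -0.4] -0.02 15.7
0.2692 0.269 0 [0.4, -0.4, 0.0] 0.01 15.9
0.2674 0.2672 0 [-0.0, 0.5, -0.2] 0.01 16.2
0.2656 0.2654 0 [-0.8, 1.1, -0.2] -0.02 16.4
0.2638 0.2649 0 [-2.7, 0.8, 5.9] -0.05 16.7
0.009618703953817238 [ 0.50854219 -0.15889608  0.26493607]
```

The key slipped past the pins at under 7 N and is seated: z is 0.2649 against a nominal 0.265. Now I turn it while keeping a light downward push.

```bash
python3 - <<'E'
from h import *
P=np.array([.5085,-.1589]); z=.2630; b=np.array([0,-.4,-.5]); y=170.
r.servo_line([*P,z],[180,0,y],speed=.03)
while y>75.5:
    y=max(y-12,75.5)
    r.servo_line([*P,z],[180,0,y],speed=.03)
    s=r.sense(); f=np.array(s["contact_force"])-b
    print(round(y,1),np.round(s["orientation"],1),np.round(np.array(s["tcp_pos"])*1e3,1),np.round(f,1),np.round(s["torque"],2),round(s["opening"]*1e3,2),round(s["clock"],1))
    if np.hypot(*f[:2])>4: P=P+np.clip(f[:2]*1e-4,-.0006,.0006)
    if f[2]>14: z+=.0005
    if f[2]<5: z-=.0004
    if np.linalg.norm(f)>35: break
r.wait(.5); s=r.sense(); print(np.array(s["contact_force"])-b,s["torque"],s["tcp_pos"],s["orientation"],P,z,s["clock"])
t=r.snapshot("top"); w=r.snapshot("wrist")
u=proj(t,[.5085,-.1589,.08])[0].astype(int)
c=cv2.resize(t["frame"][u[1]-70:u[1]+70,u[0]-70:u[0]+70],(400,400),interpolation=cv2.INTER_CUBIC)
cv2.imwrite("pics/f.png",np.hstack([c,cv2.resize(w["frame"][100:420,160:480],(400,400))])[:,:,::-1])
E
```

```text
158.0 [180.    0.2 158. ] [ 508.9 -159.   264.9] [-0.8  0.9  7.8] [ 0.08  0.08 -0.02] 9.72 17.3
146.0 [180.    0.2 146. ] [ 508.9 -159.1  264.9] [-1.4  1.   8.5] [-0.03  0.06 -0.01] 9.74 17.6
134.0 [179.9   0.2 134. ] [ 508.8 -159.2  264.9] [-0.5  0.1  6.9] [-0.12  0.12 -0.05] 10.13 18.0
122.0 [179.9   0.2 122. ] [ 508.8 -159.3  264.9] [-0.5 -0.2  8. ] [-0.16  0.11 -0.05] 9.85 18.4
110.0 [179.9   0.2 110. ] [ 508.8 -159.3  264.9] [-1.7 -0.7  7.9] [-0.23  0.18  0.03] 9.54 18.7
98.0 [1.799e+02 1.000e-01 9.800e+01] [ 508.7 -159.4  264.9] [-1.4 -0.8  7.5] [-0.31  0.34  0.04] 9.46 19.1
86.0 [1.799e+02 1.000e-01 8.600e+01] [ 508.6 -159.4  264.9] [-2.4 -0.9  8.3] [-0.35  0.43  0.02] 9.71 19.4
75.5 [1.799e+02 1.000e-01 7.550e+01] [ 508.6 -159.5  264.9] [-2.  -1.   8.4] [-0.35  0.5   0.01] 9.71 19.8
[-3.24186111  0.05750053  8.16024467] [-0.34975707  0.45315641  0.03569817] [ 0.50859173 -0.15946749  0.26490797] [1.79852610e+02 1.00708403e-01 7.54786506e+01] [ 0.5085 -0.1589] 0.263 20.275
```

View pics/f.png

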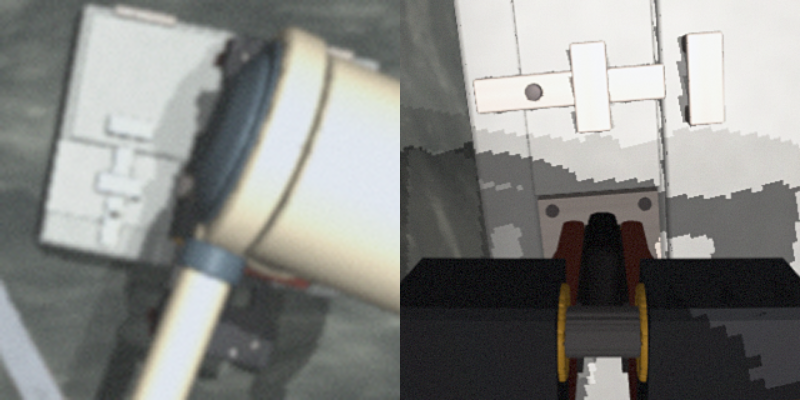

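The bolt has slid toward the front and out of its rear guide, and the key is held upright at about 8 N push. Let me quantify the bolt travel from the two wrist views.

```bash
python3 - <<'E'
from h import *
import pickle
a=pickle.load(open("lock.pkl","rb"));w=r.snapshot("wrist")
ax=np.array([np.cos(np.radians(-10)),np.sin(np.radians(-10)),0])
# before: front tip of bolt at crop (390,148) of lock view (centre 322,238, scale 2.5)
p=plane(a,[(242+390/2.5,158+148/2.5)],.08)[0]; q=plane(w,[(219,176)],.08)[0]
L=np.array([.5085,-.1589,.08]);print((p-L)@ax,(q-L)@ax,"travel mm",1e3*(p-q)@ax)
E
```

```text
-0.018427752685515268 -0.03782910181280508 travel mm 19.401349127289812
```

```bash
python3 - <<'E'
from h import *
r.servo_line([.5085,-.1589,.263],[180,0,73.5],speed=.03); r.wait(.4)
s=r.sense();print(s["contact_force"],s["torque"],s["orientation"],s["tcp_pos"],s["opening"],s["clock"])
print(r.hand_in())
E
```

```text
[-2.39204619 -1.90707159  7.61352863] [-0.39958791  0.55072602  0.1116117 ] [1.79849171e+02 9.81681389e-02 7.34817076e+01] [ 0.50859142 -0.1594618   0.26492439] 0.009555662680673687 21.075
the job is handed in; nothing more can be done
None
```

I handed the job in at 21 s with the key home in the lock, turned about 96.5° clockwise and held there upright under about 8 N of push; just before the last 2° the bolt had slid about 19 of its 22 mm by a rough camera measurement, and the judge's result was not shown.

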